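Scrub out the mixing beaker with a bottle brush

TASK

Scrub out the white mixing beaker with the teal band: take the bottle brush from its steel cup and give the inside of the beaker three full down-and-up strokes, each right down to the bottom and back up to about the rim. Then lower the brush back into its steel cup, bristles down, before letting go of it. Leave the beaker and the steel cup standing where they were and do not disturb the jar, the dental model or the glue bottle.

Things in the scene. Friction and masses are not known exactly. Their poses are not given: they have to be found in the camera images.
- brush: bottle brush, 200 mm long, about 70 g, upright in the steel cup, bristles down. Origin: centre of the flat lower end (tip); z runs up to the handle. z 0 to 62 mm: off-white head, firm core 32 mm in diameter, soft bristles 45 mm across (no resistance). Steel stem, diameter 8 mm, to z 120 mm, then a round blue handle, diameter 18 mm, z 120 to 200 mm, gripped from above.
- beaker: the beaker to scrub: loose white plastic mixing beaker with a teal band round it, open at the top, straight walls: 100 mm tall, 58 mm outside and 52 mm inside diameter, floor 5 mm thick, so 95 mm deep inside. Origin: centre of its underside; z up. About 300 g.
- holder: loose plain steel cup, open at the top, in which the brush stands: 80 mm tall, 58 mm outside and 52 mm inside diameter, floor 5 mm thick. Origin: centre of its underside; z up. About 500 g.
- jar: bystander: closed amber glass jar with a yellow cap, 56 mm in diameter, 70 mm tall. Origin: centre of its underside.
- model: bystander: cream plaster dental model on a yellow base, 60 x 70 mm, 40 mm tall. Origin: centre of its underside.
- bottle: bystander: small white glue bottle with a green cap, 40 mm in diameter, 100 mm tall. Origin: centre of its underside.

How it is judged (in metres and radians):
On the way, in this order (a step that is already met when the one before it is completed fails the run):
1. first stroke down: the brush's tip is within 15 mm of the beaker's inner floor (z of brush in the frame of beaker between -0.005 and 0.02 m and horizontal distance between brush and beaker below 0.026 m and angle between brush's own z axis and vertical below 0.35 rad), for 0.05 s.
2. first stroke up: the brush's tip is at least 55 mm above the beaker's inner floor (z of brush in the frame of beaker above 0.06 m), for 0.05 s.
3. second stroke down: the brush's tip is within 15 mm of the beaker's inner floor (all of step 1), for 0.05 s.
4. second stroke up: the brush's tip is at least 55 mm above the beaker's inner floor (z of brush in the frame of beaker above 0.06 m), for 0.05 s.
5. third stroke down: the brush's tip is within 15 mm of the beaker's inner floor (all of step 3), for 0.05 s.
6. third stroke up: the brush's tip is at least 55 mm above the beaker's inner floor (z of brush in the frame of beaker above 0.06 m), for 0.05 s.
7. the brush, still held, is lowered into the steel cup until its tip is within 20 mm of the cup's inner floor (z of brush in the frame of holder between -0.005 and 0.025 m and horizontal distance between brush and holder below 0.03 m and contact force between the fingers and brush above 0.3 N), for 0.05 s.
At the end, for the whole second after the job is handed in: The brush is released, at rest in the steel cup, bristles down, tip within 20 mm of its floor and 30 mm of its axis, leaning at most 0.6 rad; beaker and cup stand upright (0.1 rad) on the table, at rest, within 35 mm of their starts; jar, model and bottle within 30 mm of theirs (z of brush in the frame of holder between -0.005 and 0.025 m and horizontal distance between brush and holder below 0.03 m and angle between brush's own z axis and vertical below 0.6 rad and linear speed of each of brush, beaker, holder below 0.03 m/s and angle between each of beaker, holder's own z axis and vertical below 0.1 rad and height (world z) of each of beaker, holder below 0.01 m and distance of each of beaker, holder from where it was at the start of the episode below 0.035 m and distance of each of jar, model, bottle from where it was at the start of the episode below 0.03 m); the robot touches nothing.
It fails at once if the beaker or the steel cup is tipped by more than 0.35 rad (angle between any of beaker, holder's own z axis and vertical above 0.35 rad).
It fails at once if the jar, the dental model or the bottle is pushed more than 30 mm from its place (distance of any of jar, model, bottle from where it was at the start of the episode above 0.03 m).
It also fails if it takes over 56 s, if anything falls off the work surface, if the arm or the gripper's body presses on something with over 40 N, if the wrist force passes 120 N, or if a joint passes its speed limit or range.

ROBOT

A 6-joint arm with a two-finger parallel gripper is mounted at the origin on the work surface. World frame = base frame: x ahead of the robot, y to its left, z up, the work surface at z = 0. Lengths are in m, angles in degrees, forces in N, time in s.
With the tool pointing down it reaches from about 0.4 to 0.825 m from the base axis. Payload 7 kg.
Tool frame: the origin (TCP) lies midway between the tips of the shut fingers; the grasp point (between the pads) lies 19 mm behind it; z points along the fingers, x is the direction in which the jaws open and shut, and the axes are right-handed (so a half turn about z gives the same grasp; the last joint's range is limited). The gripper opens to 88 mm and grips with 3 to 60 N. Pads are 19 mm wide; open, the fingers measure 130 mm over their backs; the gripper's body (78 mm by 193 mm) begins 47 mm behind the grasp point.
Start: joints at [92.997, 20.546, 0.682, 0, -70.136, -16.507], TCP at [0.158, 0.656, 0.227] pointing down, gripper open.
Joint ranges: [-176.03, 176.03], [-82.01, 121.73], [-58.28, 71.71], [-173.87, 95.51], [-174.79, -0.11], [-173.66, 173.66]. Speed limits (degrees/s): [136.94, 136.94, 172.46, 180, 180, 180].

INTERFACE

Orientations are given as [roll, pitch, yaw] about the fixed x, y, z axes, in that order (R = Rz(yaw) Ry(pitch) Rx(roll)).
In Python, from plant import * gives the robot as it stands. The module is installed in compiled form; this text tells all that it offers.
- The arm moves only by the shell command python3 -m pendant 'ROWS' [OPENING]. ROWS is JSON, a list that holds one entry, the list of rows, each a list of 6 numbers: the shift along the world's x, y, z in mm, then the turn, a rotation vector about the world's x, y, z in degrees. A call has 1 to 10 rows; each row is the pose to reach, as a shift and turn from the pose commanded when the call began; what a row does not reach only later rows make up. A row lasts 1/8 s, in which the tool goes at most 62.5 mm and 10.7 degrees, less where a joint would pass 70% of its speed; a pose out of reach is approached as far as the arm can. A call with a gripper value outside its range is refused whole. OPENING is the closure, from -1 (fully open) to 1 (shut), set as the call begins (- or left out, the last holds). The fingers move at their own pace and stop on an object; the grip force is fixed at half the most. Time passes only in rows, so rows that repeat a pose let the fingers close. It gives the time, the measured TCP pose, the force and the opening at its end, in the units of the state.
- get_obs(): the state, without advancing time (a new reading comes with each control period).
- snapshot(name): name is "scene" or "top" or "wrist"; returns a dict with "pixels" (384x512x3 uint8, red, green, blue), "depth" (384x512 float32, m along the optical axis (not along the pixel's ray), 0 where there is no reading), "fx", "fy", "cx", "cy" (pixels), "pose" (4x4, takes a point from camera to world coordinates); the wrist camera has in their place "tool_from_camera" (4x4, takes a point from camera to tool coordinates, whose origin is the TCP and whose axes are the tool frame's). Camera axes: x right, y down, z forward; pixel columns grow to the right and rows downward; lengths in m; the calibration is good to about 2 mm. A picture is of the moment at which its call begins: read the wrist's pose just before it.
- close_job(): hands the job in, once; it reports no verdict.
The state is a dict: "clock": time; "joint_pos": joint angles; "qvel": joint speeds; "tau": joint torques, N m; "tool_pos": TCP position; "orientation": TCP orientation; "force": force on the tool from outside, world axes, zero at the start; "moment": the same for the moment, N m; "opening": finger opening in m.
Only numpy, scipy, OpenCV 4.12 (cv2) and the standard library are available. Lean on these libraries where they do the work, as an engineer would, in place of code of your own. Each camera call takes 0.05 s, during which the arm holds its last target. There are 200 camera calls.

## Working session

There is one attempt and no reset: what is moved stays moved. The work goes in short steps, Python scripts to look and compute and a shell command to move; the robot and the scene stay as the last step left them, time stands still between calls to the robot, and variables do not carry over. Pictures are saved under pics/ and viewed, about 8 in all and at most 12, crops included, and the job is handed in when it is done.

```bash
mkdir -p pics
cat > h.py <<'E'
from plant import *
import numpy as np, cv2
def shot(n,f):
    s=snapshot(n); cv2.imwrite('pics/'+f,s['pixels'][:,:,::-1]); return s
def cloud(s,pose=None):
    P=s['pose'] if pose is None else pose
    d=s['depth']; v,u=np.indices(d.shape)
    c=np.stack([(u-s['cx'])/s['fx']*d,(v-s['cy'])/s['fy']*d,d,np.ones_like(d)],-1)
    return (c@P.T)[...,:3]
E
python3 - <<'E'
from h import *
o=get_obs(); print(o)
a=shot('scene','a.png'); b=shot('top','b.png')
np.savez('ab.npz',sc=cloud(a),tp=cloud(b),ds=a['depth'],dt=b['depth'])
print(a['pose'][:3,3],b['pose'][:3,3])
cv2.imwrite('pics/ab.png',np.hstack([a['pixels'],b['pixels']])[:,:,::-1][:, :])
im=cv2.imread('pics/ab.png'); cv2.imwrite('pics/ab.png',cv2.resize(np.vstack([im[:,:512],im[:,512:]]),None,fx=.78,fy=.78))
E
```

```text
{'clock': 0.0, 'joint_pos': array([ 9.29972097e+01,  2.05910677e+01,  6.33949497e-01, -1.88654011e-02,
       -7.01363380e+01, -1.65058127e+01]), 'qvel': array([ 0.05471639,  0.01882954,  0.02344531,  0.05185284, -0.06715594,
        0.14770906]), 'tau': array([ 5.11237213e-04, -5.82718277e+01,  2.93062645e+01,  6.99768305e+00,
        7.06877807e-03, -1.49211683e-04]), 'tool_pos': array([0.1576064 , 0.65583996, 0.22563212]), 'orientation': array([-1.79990449e+02, -9.46439567e-02, -1.03515036e+02]), 'force': array([ 0.10938995, -0.09584733, -0.37838135]), 'moment': array([-0.04380346,  0.02987944,  0.02309907]), 'opening': 0.08793554540876888}
[ 1.23111638 -0.36000636  0.63542273] [0.50674471 0.00542928 0.82418471]
```

View pics/ab.png

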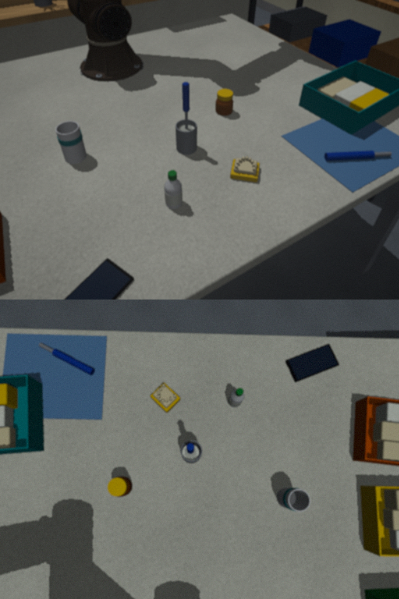

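The top view (half-scale) shows the brush and cup at about (190,152), the beaker at (296,199), the jar at (120,187), the model at (166,97) and the bottle at (236,97). Next I'll locate them from depth.

Run:
```python
from h import *
z=np.load('ab.npz')
for k,dk in(('tp','dt'),('sc','ds')):
    P=z[k]; ok=(z[dk]>0)&(P[...,2]>.015)&(P[...,2]<.3)&(P[...,0]>.3)&(P[...,0]<.8)&(abs(P[...,1])<.33)
    n,l,st,c=cv2.connectedComponentsWithStats(ok.astype('uint8'))
    for i in range(1,n):
        if st[i,4]<40: continue
        q=P[l==i]; lo=np.percentile(q,1,0); hi=np.percentile(q,99,0)
        print(k,c[i].round(),st[i,4],lo.round(3),hi.round(3),((lo+hi)/2).round(3))
        for a,b in((.02,.07),(.07,.11),(.122,.2),(.185,.22)):
            r=q[(q[:,2]>a)&(q[:,2]<b)]
            if len(r)>12:
                # circle fit (algebraic)
                A=np.c_[2*r[:,:2],np.ones(len(r))]; s=np.linalg.lstsq(A,(r[:,:2]**2).sum(1),rcond=None)[0]
                print('   ',a,len(r),'circ',s[:2].round(4),round(float(np.sqrt(abs(s[2]+s[0]**2+s[1]**2))),4),'mean',r.mean(0).round(4),'max',r[:,2].max().round(3))
```

```text
tp [212. 124.] 755 [0.703 0.044 0.015] [0.78  0.122 0.041] [0.741 0.083 0.028]
    0.02 512 circ [0.7401 0.0826] 0.0213 mean [0.7397 0.0828 0.0309] max 0.041
tp [303. 125.] 368 [ 0.717 -0.139  0.017] [ 0.751 -0.101  0.101] [ 0.734 -0.12   0.059]
    0.02 209 circ [ 0.7354 -0.1207] 0.0174 mean [ 0.7268 -0.1167  0.0531] max 0.07
    0.07 151 circ [ 0.7355 -0.1202] 0.009 mean [ 0.7338 -0.1193  0.0874] max 0.104
tp [245. 194.] 607 [ 0.55  -0.022  0.022] [0.605 0.031 0.206] [0.578 0.004 0.114]
    0.02 349 circ [0.5792 0.0049] 0.0208 mean [0.5751 0.0052 0.0593] max 0.069
    0.07 142 circ [0.5777 0.0041] 0.0271 mean [0.5787 0.0035 0.0787] max 0.084
    0.122 32 circ [0.575  0.0068] 0.0088 mean [0.5681 0.0064 0.1682] max 0.199
    0.185 89 circ [0.5741 0.0069] 0.0064 mean [0.5738 0.007  0.2023] max 0.206
tp [153. 239.] 658 [0.456 0.171 0.017] [0.506 0.22  0.072] [0.481 0.196 0.044]
    0.02 537 circ [0.4812 0.1943] 0.0198 mean [0.4816 0.1922 0.0601] max 0.07
    0.07 103 circ [0.4806 0.1989] 0.0171 mean [0.4803 0.1979 0.0708] max 0.072
tp [378. 255.] 880 [ 0.428 -0.299  0.017] [ 0.483 -0.2
[... 805 characters left out ...]
0.4785 0.1972 0.071 ] max 0.075
sc [ 90. 180.] 1418 [ 0.423 -0.3    0.016] [ 0.482 -0.244  0.102] [ 0.452 -0.272  0.059]
    0.02 585 circ [ 0.4519 -0.2717] 0.0279 mean [ 0.4715 -0.2742  0.0459] max 0.07
    0.07 782 circ [ 0.4527 -0.2718] 0.0275 mean [ 0.4547 -0.2722  0.0871] max 0.103
sc [314. 215.] 815 [0.701 0.045 0.015] [0.777 0.122 0.041] [0.739 0.084 0.028]
    0.02 560 circ [0.7409 0.0811] 0.0209 mean [0.7414 0.0807 0.0311] max 0.042
sc [222. 243.] 828 [ 0.724 -0.141  0.016] [ 0.754 -0.105  0.101] [ 0.739 -0.123  0.059]
    0.02 512 circ [ 0.735  -0.1219] 0.0176 mean [ 0.7458 -0.1273  0.0477] max 0.07
    0.07 277 circ [ 0.7351 -0.1219] 0.0091 mean [ 0.7379 -0.1233  0.0863] max 0.102
```

Cup ≈ (0.577, 0.004), brush handle ≈ (0.573, 0.007), top at z ≈ 0.205, beaker ≈ (0.4535, -0.271). I'll move above the brush with the fingers clear of its top.

```bash
python3 -m pendant '[[[10,-16,18,0,0,0],[34,-53,35,0,0,0],[62,-97,35,0,0,0],[90,-141,35,0,0,0],[118,-185,35,0,0,0],[146,-229,35,0,0,0],[174,-273,35,0,0,0],[202,-317,35,0,0,0],[230,-361,35,0,0,0],[250,-391,35,0,0,0]]]' -1
python3 -m pendant '[[[22,-34,0,0,0,0],[48,-74,0,0,0,0],[74,-114,0,0,0,0],[100,-154,0,0,0,0],[124,-193,0,0,0,0],[142,-222,0,0,0,0],[155,-244,0,0,0,0],[163,-255,0,0,0,0],[165,-258,0,0,0,0],[165,-258,0,0,0,0]]]' -1
python3 - <<'E'
from h import *
o=get_obs(); print(o['tool_pos'],o['orientation'],o['joint_pos'])
s=shot('wrist','w.png')
from scipy.spatial.transform import Rotation as R
T=np.eye(4);T[:3,:3]=R.from_euler('xyz',o['orientation'],degrees=True).as_matrix();T[:3,3]=o['tool_pos']
P=cloud(s,T@s['tool_from_camera']);np.savez('w.npz',P=P)
px=s['pixels'].astype(int); blue=(px[...,2]>px[...,0]+40)&(s['depth']>0)
for a,b in((.12,.15),(.15,.18),(.18,.21)):
    m=blue&(P[...,2]>a)&(P[...,2]<b)&(abs(P[...,1])<.06); print(a,m.sum(),P[m].mean(0).round(4) if m.any() else '',P[m].min(0) if m.any() else '',P[m].max(0) if m.any() else '')
E
```

```text
clock: 1.35
tool_pos: [0.4084, 0.2627, 0.2628]
orientation: [-180.0, 0.1, -103.6]
force: [1.1, 0.5, 0.6]
opening: 0.0874
clock: 2.6
tool_pos: [0.5724, 0.0076, 0.2617]
orientation: [-180.0, 0.0, -103.5]
force: [0.3, 0.2, 0.5]
opening: 0.0877
[0.57242928 0.00756641 0.26173347] [-1.79996912e+02  1.02542812e-02 -1.03505339e+02] [ 2.03271336e+01  9.70241548e+00 -9.43675962e+00 -7.19653973e-03
 -7.08525504e+01  5.61698868e+01]
0.12 0   
0.15 0   
0.18 311 [0.5722 0.0082 0.2051] [5.64155923e-01 4.22166007e-04 2.01685480e-01] [0.57976357 0.01624094 0.20732663]
```

View pics/w.png

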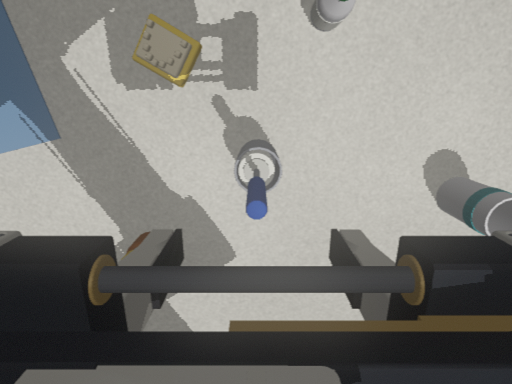

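The wrist view shows the handle top at (257,210), between the open fingers, and the cup rim around (258,170). The handle at (0.572, 0.008) matches the TCP, so I'll descend and grip it.

```bash
python3 -m pendant '[[[0,0,-15,0,0,0],[0,0,-35,0,0,0],[0,0,-55,0,0,0],[0,0,-75,0,0,0],[0,0,-92,0,0,0],[0,0,-105,0,0,0],[0,0,-111,0,0,0],[0,0,-111,0,0,0]]]' -1
python3 -m pendant '[[[0,0,0,0,0,0],[0,0,0,0,0,0],[0,0,0,0,0,0],[0,0,0,0,0,0],[0,0,0,0,0,0],[0,0,0,0,0,0],[0,0,0,0,0,0],[0,0,0,0,0,0]]]' 1
```

```text
clock: 3.65
tool_pos: [0.5727, 0.0073, 0.1504]
orientation: [180.0, -0.0, -103.5]
force: [-0.2, -0.0, -1.1]
opening: 0.0876
clock: 4.65
tool_pos: [0.5727, 0.0073, 0.1505]
orientation: [180.0, -0.0, -103.5]
force: [0.3, 0.3, 0.4]
opening: 0.0174
```

```bash
python3 -m pendant '[[[0,0,5,0,0,0],[0,0,18,0,0,0],[0,0,34,0,0,0],[0,0,52,0,0,0],[0,0,70,0,0,0],[0,0,88,0,0,0],[0,0,105,0,0,0],[0,0,120,0,0,0],[0,0,128,0,0,0],[0,0,130,0,0,0]]]'
python3 - <<'E'
from h import *
o=get_obs(); print(o['tool_pos'],o['opening'])
a=shot('scene','c1.png'); t=shot('top','c2.png')
for n,s in(('sc',a),('tp',t)):
    P=cloud(s)
    m=(s['depth']>0)&(P[...,2]>.11)&(P[...,2]<.28)&(np.hypot(P[...,0]-.573,P[...,1]-.007)<.045)
    for z0 in np.arange(.11,.25,.02):
        r=P[m&(P[...,2]>z0)&(P[...,2]<z0+.02)]
        if len(r)>10: print(n,z0.round(2),len(r),r.min(0).round(4),r.max(0).round(4))
    m=(s['depth']>0)&(P[...,2]>.02)&(P[...,2]<.1)&(np.hypot(P[...,0]-.577,P[...,1]-.004)<.045)
    r=P[m]; print(n,'cup',np.percentile(r,1,0).round(4),np.percentile(r,99,0).round(4))
cv2.imwrite('pics/c.png',cv2.resize(cv2.imread('pics/c1.png')[60:280,80:380],None,fx=2,fy=2))
E
```

```text
clock: 5.9
tool_pos: [0.5728, 0.0074, 0.2809]
orientation: [-180.0, 0.0, -103.5]
force: [0.8, -0.5, -1.6]
opening: 0.0177
[0.57278346 0.00735556 0.28092543] 0.017709931290812313
sc 0.13 135 [ 0.5605 -0.0154  0.138 ] [0.5957 0.0259 0.15  ]
sc 0.15 181 [ 0.5616 -0.0159  0.15  ] [0.5966 0.0244 0.1699]
sc 0.17 210 [ 0.5624 -0.0163  0.17  ] [0.5956 0.0267 0.1884]
sc 0.19 260 [ 0.5494 -0.0156  0.1901] [0.5944 0.0311 0.2098]
sc 0.21 38 [0.5713 0.0032 0.2101] [0.578  0.0093 0.2299]
sc 0.23 38 [0.5707 0.0028 0.2302] [0.5771 0.0096 0.2494]
sc 0.25 70 [ 0.5697 -0.0026  0.2505] [0.5819 0.0152 0.2699]
sc cup [ 0.5469 -0.0244  0.0211] [0.6037 0.0311 0.0812]
tp cup [ 0.5495 -0.0042  0.0243] [0.5548 0.0206 0.0807]
```

View pics/c.png

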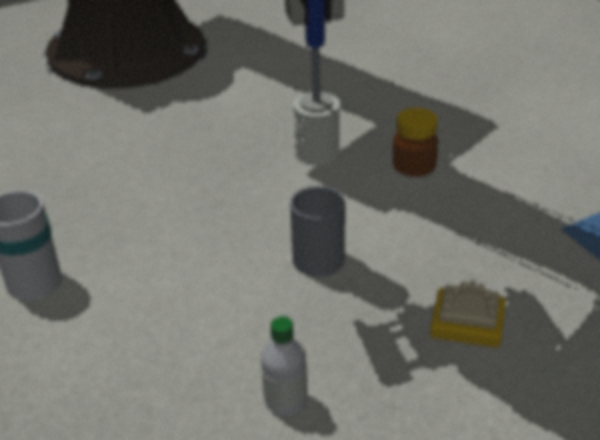

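Brush held upright (tip at z ≈ 0.136) and the cup stayed in place; beaker at (30,245) in the crop. I'll carry the brush over the beaker.

```bash
python3 -m pendant '[[[-4,-10,0,0,0,0],[-15,-35,0,0,0,0],[-30,-69,0,0,0,0],[-46,-106,0,0,0,0],[-62,-143,0,0,0,0],[-78,-180,0,0,0,0],[-93,-215,0,0,0,0],[-106,-245,0,0,0,0],[-115,-266,0,0,0,0],[-120,-278,0,0,0,0]]]' 
python3 -m pendant '[[[0,0,0,0,0,0],[0,0,0,0,0,0],[0,0,0,0,0,0]]]'
python3 - <<'E'
from h import *
a=shot('scene','d1.png'); P=cloud(a)
near=(a['depth']>0)&(np.hypot(P[...,0]-.453,P[...,1]+.271)<.05)
for z0,z1 in((.02,.06),(.06,.105),(.13,.16),(.16,.19),(.205,.25)):
    r=P[near&(P[...,2]>z0)&(P[...,2]<z1)]
    if len(r)<10: continue
    A=np.c_[2*r[:,:2],np.ones(len(r))]; s=np.linalg.lstsq(A,(r[:,:2]**2).sum(1),rcond=None)[0]
    print(z0,len(r),np.percentile(r,2,0).round(4),np.percentile(r,98,0).round(4),'circ',s[:2].round(4),np.sqrt(s[2]+s[0]**2+s[1]**2).round(4))
cv2.imwrite('pics/d.png',cv2.resize(cv2.imread('pics/d1.png')[40:240,0:260],None,fx=2.3,fy=2.3))
E
```

```text
clock: 7.25
tool_pos: [0.4516, -0.2718, 0.2802]
orientation: [180.0, 0.0, -103.6]
force: [-0.5, -0.5, -1.2]
opening: 0.0177
clock: 7.62
tool_pos: [0.453, -0.2702, 0.2805]
orientation: [-180.0, 0.0, -103.5]
force: [-0.5, -0.4, -1.1]
opening: 0.0178
0.02 454 [ 0.4562 -0.2997  0.0213] [ 0.4811 -0.2458  0.0592] circ [ 0.4517 -0.2716] 0.028
0.06 913 [ 0.4236 -0.2999  0.0622] [ 0.4812 -0.2449  0.1014] circ [ 0.4526 -0.2717] 0.0276
0.13 254 [ 0.4541 -0.2916  0.1379] [ 0.475  -0.2495  0.1581] circ [ 0.4524 -0.2701] 0.0204
0.16 361 [ 0.4533 -0.2917  0.1609] [ 0.4745 -0.2493  0.1876] circ [ 0.4526 -0.2701] 0.0204
0.205 106 [ 0.4519 -0.274   0.2068] [ 0.4577 -0.2663  0.2492] circ [ 0.4535 -0.2702] 0.0028
```

View pics/d.png

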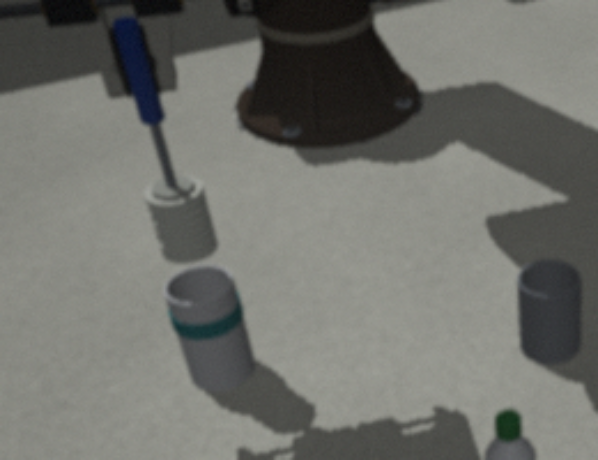

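The brush head (180,225) hangs upright above the beaker (205,320), aligned within about 1.5 mm. First stroke down, with a 1 mm y trim.

```bash
python3 -m pendant '[[[0,-1,-8,0,0,0],[0,-1,-22,0,0,0],[0,-1,-38,0,0,0],[0,-1,-55,0,0,0],[0,-1,-72,0,0,0],[0,-1,-90,0,0,0],[0,-1,-107,0,0,0],[0,-1,-120,0,0,0],[0,-1,-127,0,0,0],[0,-1,-127,0,0,0]]]' 
python3 -m pendant '[[[0,0,0,0,0,0],[0,0,0,0,0,0]]]'
```

```text
clock: 8.93
tool_pos: [0.4525, -0.2717, 0.1531]
orientation: [179.9, -0.0, -103.5]
force: [0.4, -0.2, -1.3]
opening: 0.0179
clock: 9.18
tool_pos: [0.4531, -0.2718, 0.1542]
orientation: [-179.9, -0.0, -103.5]
force: [-0.2, -0.4, -1.0]
opening: 0.0177
```

```bash
python3 -m pendant '[[[0,0,10,0,0,0],[0,0,28,0,0,0],[0,0,48,0,0,0],[0,0,67,0,0,0],[0,0,82,0,0,0],[0,0,90,0,0,0],[0,0,90,0,0,0],[0,0,90,0,0,0]]]'
python3 -m pendant '[[[0,0,-10,0,0,0],[0,0,-28,0,0,0],[0,0,-48,0,0,0],[0,0,-67,0,0,0],[0,0,-82,0,0,0],[0,0,-90,0,0,0],[0,0,-90,0,0,0],[0,0,-90,0,0,0],[0,0,-90,0,0,0]]]'
python3 -m pendant '[[[0,0,10,0,0,0],[0,0,28,0,0,0],[0,0,48,0,0,0],[0,0,67,0,0,0],[0,0,82,0,0,0],[0,0,90,0,0,0],[0,0,90,0,0,0],[0,0,90,0,0,0]]]'
python3 -m pendant '[[[0,0,-10,0,0,0],[0,0,-28,0,0,0],[0,0,-48,0,0,0],[0,0,-67,0,0,0],[0,0,-82,0,0,0],[0,0,-90,0,0,0],[0,0,-90,0,0,0],[0,0,-90,0,0,0],[0,0,-90,0,0,0]]]'
python3 -m pendant '[[[0,0,10,0,0,0],[0,0,28,0,0,0],[0,0,48,0,0,0],[0,0,67,0,0,0],[0,0,85,0,0,0],[0,0,103,0,0,0],[0,0,118,0,0,0],[0,0,127,0,0,0],[0,0,127,0,0,0],[0,0,127,0,0,0]]]'
python3 - <<'E'
from h import *
a=shot('scene','e1.png'); P=cloud(a)
near=(a['depth']>0)&(np.hypot(P[...,0]-.453,P[...,1]+.271)<.05)
for z0,z1 in((.02,.06),(.06,.105),(.12,.16),(.16,.19),(.205,.25)):
    r=P[near&(P[...,2]>z0)&(P[...,2]<z1)]
    if len(r)<10: continue
    A=np.c_[2*r[:,:2],np.ones(len(r))]; s=np.linalg.lstsq(A,(r[:,:2]**2).sum(1),rcond=None)[0]
    print(z0,len(r),np.percentile(r,2,0).round(4),np.percentile(r,98,0).round(4),'circ',s[:2].round(4),np.sqrt(s[2]+s[0]**2+s[1]**2).round(4))
for k,(x,y) in dict(cup=(.577,.004)).items():
    r=P[(a['depth']>0)&(np.hypot(P[...,0]-x,P[...,1]-y)<.045)&(P[...,2]>.02)]
    A=np.c_[2*r[:,:2],np.ones(len(r))]; s=np.linalg.lstsq(A,(r[:,:2]**2).sum(1),rcond=None)[0]
    print(k,s[:2].round(4),np.percentile(r,1,0).round(4),np.percentile(r,99,0).round(4))
E
```

```text
clock: 10.18
tool_pos: [0.4523, -0.2715, 0.2429]
orientation: [179.9, 0.0, -103.5]
force: [-0.1, 0.1, -1.5]
opening: 0.0173
clock: 11.3
tool_pos: [0.4531, -0.2718, 0.1542]
orientation: [-179.9, -0.0, -103.5]
force: [-0.4, -0.6, -1.2]
opening: 0.0176
clock: 12.3
tool_pos: [0.4523, -0.2716, 0.2429]
orientation: [179.9, 0.0, -103.5]
force: [0.2, -0.5, -0.8]
opening: 0.0176
clock: 13.42
tool_pos: [0.4531, -0.2718, 0.1542]
orientation: [-179.9, -0.0, -103.5]
force: [-0.6, 0.3, -1.5]
opening: 0.0174
clock: 14.68
tool_pos: [0.4524, -0.2715, 0.2799]
orientation: [179.9, 0.0, -103.5]
force: [-1.0, -0.4, -0.8]
opening: 0.0178
0.02 447 [ 0.4551 -0.2995  0.0213] [ 0.4808 -0.2458  0.0592] circ [ 0.4516 -0.2716] 0.028
0.06 914 [ 0.4237 -0.2997  0.062 ] [ 0.4815 -0.2453  0.1014] circ [ 0.4526 -0.2717] 0.0276
0.12 255 [ 0.4525 -0.2932  0.1369] [ 0.4739 -0.2508  0.1572] circ [ 0.4517 -0.2714] 0.0205
0.16 359 [ 0.4532 -0.2931  0.1607] [ 0.4741 -0.2509  0.1879] circ [ 0.4524 -0.2715] 0.02
0.205 108 [ 0.4496 -0.2751  0.2059] [ 0.4564 -0.2676  0.2489] circ [ 0.4524 -0.2716] 0.0031
cup [0.5751 0.0039] [ 0.5465 -0.0244  0.0217] [0.6038 0.0307 0.0817]
```

Three strokes are done and the beaker has not moved. Returning to the cup: shift ≈ (123, 275) mm.

```bash
python3 -m pendant '[[[4,10,0,0,0,0],[15,35,0,0,0,0],[31,69,0,0,0,0],[47,105,0,0,0,0],[63,141,0,0,0,0],[80,178,0,0,0,0],[96,213,0,0,0,0],[109,243,0,0,0,0],[118,264,0,0,0,0],[123,275,0,0,0,0]]]' 
python3 -m pendant '[[[0,0,0,0,0,0],[0,0,0,0,0,0],[0,0,0,0,0,0]]]'
python3 - <<'E'
from h import *
a=shot('scene','f1.png'); P=cloud(a)
near=(a['depth']>0)&(np.hypot(P[...,0]-.576,P[...,1]-.004)<.05)
for z0,z1 in((.02,.06),(.06,.085),(.13,.16),(.16,.19),(.205,.25)):
    r=P[near&(P[...,2]>z0)&(P[...,2]<z1)]
    if len(r)<10: continue
    A=np.c_[2*r[:,:2],np.ones(len(r))]; s=np.linalg.lstsq(A,(r[:,:2]**2).sum(1),rcond=None)[0]
    print(z0,len(r),np.percentile(r,2,0).round(4),np.percentile(r,98,0).round(4),'circ',s[:2].round(4),np.sqrt(s[2]+s[0]**2+s[1]**2).round(4))
E
```

```text
clock: 15.98
tool_pos: [0.5759, 0.0045, 0.2802]
orientation: [180.0, -0.0, -103.5]
force: [-0.2, 0.5, 0.1]
opening: 0.0174
clock: 16.35
tool_pos: [0.5754, 0.0025, 0.2807]
orientation: [-180.0, 0.0, -103.6]
force: [0.4, -1.1, -1.3]
opening: 0.0173
0.02 509 [ 0.5475 -0.0241  0.0208] [0.6033 0.0294 0.0596] circ [0.5752 0.004 ] 0.0274
0.06 457 [ 0.5471 -0.024   0.0605] [0.6035 0.0308 0.0819] circ [0.5752 0.004 ] 0.0273
0.13 215 [ 0.57   -0.0202  0.1374] [0.597  0.0158 0.1576] circ [0.5753 0.0015] 0.0201
0.16 305 [ 0.5683 -0.02    0.1609] [0.5972 0.0158 0.1872] circ [0.5755 0.0016] 0.0201
0.205 95 [ 0.5723 -0.002   0.2065] [0.5799 0.006  0.249 ] circ [0.5756 0.0017] 0.0031
```

```bash
python3 -m pendant '[[[0,2,-8,0,0,0],[0,2,-22,0,0,0],[0,2,-38,0,0,0],[0,2,-55,0,0,0],[0,2,-72,0,0,0],[0,2,-90,0,0,0],[0,2,-107,0,0,0],[0,2,-120,0,0,0],[0,2,-128,0,0,0],[0,2,-128,0,0,0]]]' 
python3 -m pendant '[[[0,0,0,0,0,0],[0,0,-1,0,0,0],[0,0,-1,0,0,0]]]'
```

```text
clock: 17.65
tool_pos: [0.5755, 0.0052, 0.1521]
orientation: [180.0, -0.0, -103.5]
force: [-0.3, -0.2, -0.5]
opening: 0.0173
clock: 18.02
tool_pos: [0.5758, 0.0053, 0.1519]
orientation: [-180.0, 0.0, -103.5]
force: [1.1, 0.1, -1.6]
opening: 0.0172
```

```bash
python3 -m pendant '[[[0,0,0,0,0,0],[0,0,0,0,0,0],[0,0,0,0,0,0],[0,0,0,0,0,0],[0,0,0,0,0,0],[0,0,0,0,0,0],[0,0,0,0,0,0],[0,0,0,0,0,0]]]' -1
python3 -m pendant '[[[0,0,8,0,0,0],[0,0,24,0,0,0],[0,0,44,0,0,0],[0,0,64,0,0,0],[0,0,84,0,0,0],[0,0,104,0,0,0],[0,0,122,0,0,0],[0,0,135,0,0,0],[0,0,140,0,0,0],[0,0,140,0,0,0]]]' -1
python3 - <<'E'
from h import *
a=shot('scene','g1.png'); P=cloud(a)
for k,x,y,zs in(('cup',.576,.004,((.02,.085),(.13,.16),(.16,.2),(.2,.22))),('beaker',.453,-.271,((.02,.105),)),('jar',.48,.196,((.016,.08),)),('model',.739,.084,((.015,.045),)),('bottle',.739,-.123,((.016,.11),))):
    near=(a['depth']>0)&(np.hypot(P[...,0]-x,P[...,1]-y)<.05)
    for z0,z1 in zs:
        r=P[near&(P[...,2]>z0)&(P[...,2]<z1)]
        if len(r)<5: print(k,z0,'none');continue
        lo,hi=np.percentile(r,1,0),np.percentile(r,99,0); print(k,z0,len(r),lo.round(3),hi.round(3),((lo+hi)/2).round(3))
cv2.imwrite('pics/g.png',cv2.resize(cv2.imread('pics/g1.png')[60:300,40:360],None,fx=2,fy=2))
E
```

```text
clock: 19.02
tool_pos: [0.5757, 0.0053, 0.1516]
orientation: [-180.0, 0.0, -103.5]
force: [-0.2, 0.1, -0.2]
opening: 0.0865
clock: 20.27
tool_pos: [0.5757, 0.0053, 0.2917]
orientation: [-180.0, 0.0, -103.5]
force: [0.6, -0.1, -0.9]
opening: 0.0878
cup 0.02 940 [ 0.547 -0.024  0.021] [0.604 0.031 0.082] [0.576 0.003 0.052]
cup 0.13 116 [ 0.574 -0.004  0.131] [0.585 0.012 0.159] [0.579 0.004 0.145]
cup 0.16 171 [ 0.57  -0.005  0.161] [0.585 0.012 0.199] [0.578 0.004 0.18 ]
cup 0.2 49 [ 0.567 -0.004  0.201] [0.585 0.014 0.207] [0.576 0.005 0.204]
beaker 0.02 1369 [ 0.423 -0.3    0.021] [ 0.481 -0.244  0.102] [ 0.452 -0.272  0.061]
jar 0.016 602 [0.457 0.171 0.017] [0.505 0.219 0.072] [0.481 0.195 0.045]
model 0.015 827 [0.701 0.044 0.015] [0.778 0.121 0.041] [0.739 0.083 0.028]
bottle 0.016 821 [ 0.724 -0.141  0.017] [ 0.754 -0.105  0.101] [ 0.739 -0.123  0.059]
```

View pics/g.png

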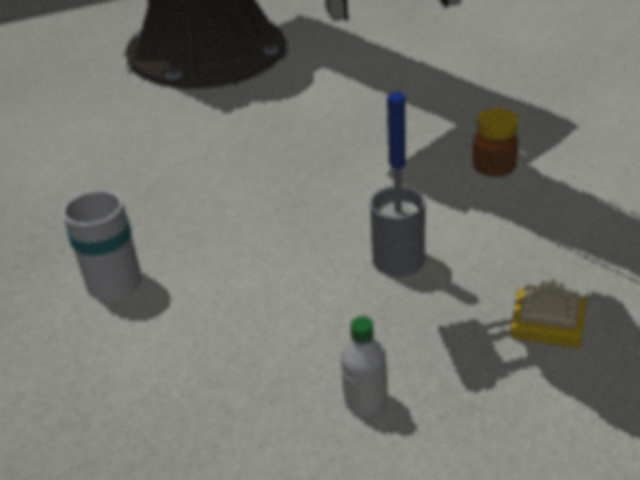

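The brush stands upright in the cup (397,180) with its top at z ≈ 0.205. The fingers are clear of it, and the beaker (105,245) and the bystanders are where they started. Handing in.

```bash
python3 -c "
from plant import *
print(close_job())"
```

```text
the job is handed in; nothing more can be done
None
```

I took the brush from its steel cup and gave the beaker three full strokes. The brush then went back into the cup, bristles down, and I let go only once it was lowered. The job was handed in at about 20.3 s of the 56 s allowed, and no verdict was reported.

- **Strokes:** Each stroke went down to about 4 mm above the beaker's inner floor. The first two came back up to about the rim, and the third went on to clear it. These heights are worked out from the measured tool position, because the tip could not be seen inside the beaker.
- **Return to the cup:** The tip was about 1–2 mm above the cup's floor when I released it, with the fingers still gripping until then.
- **Last camera check:** The brush stands upright in the cup with its top at z ≈ 0.205 m, as at the start. The beaker, cup, jar, model and bottle are all within about 1 mm of where they began. The gripper is open, with its fingertips about 85 mm above the brush, touching nothing.

The scene and top cameras differed by 2–3 mm on some positions. I used offsets within the scene camera alone to line up the final lowerings. No check failed.

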